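# Push a new filter home in a push-fit collet

## Task

Take the new white filter with the blue end bands out of the rack and push its tube straight down into the blue push-fit collet of the grey gas manifold, past the dragging seal, until you feel it bottom firmly on the end stop; press gently, never ram it. Let go and leave it standing upright there, and do not disturb the spent dark filter or the bottles and beaker nearby.

Things in the scene. Friction and masses are not known exactly. Their poses are not given: they have to be found in the camera images.
- new_filter: new filter cartridge, white ribbed barrel with a blue band at each end, 90 g, 112 mm tall, loose, standing upright in the rack. Origin: centre of the lower end of its tube; z runs up its axis. From the origin upward: rigid white tube 14 mm in diameter and 50 mm long, then the barrel, 34 mm in diameter, from 50 to 105 mm (grasp it there, about 85 mm up), then a boss 14 mm in diameter to 112 mm. Round: its yaw does not matter
- spent_filter: spent filter of the same shape and size, dark brown barrel with black bands, in the other hole of the rack; leave it there. Origin at the lower end of its tube
- rack: fixed grey rack block, 50 x 150 x 55 mm high, origin at the centre of its underside, long side along its y. Two upright through holes of 18 mm diameter at y = -45 and +45 mm; either may hold the new filter. A filter's barrel rests on the block's top, its tube hangs in the hole and ends 5 mm above the worktop
- manifold: fixed gas manifold: base plate 110 x 84 mm, grey block 54 x 54 mm to 75 mm height, collet ring on top, gauge on its -x side; origin at the centre of the underside of the plate
- collet_mouth (a point): centre of the collet's mouth, 81 mm above the worktop, on the top of the blue collet ring (27 mm outside, 18 mm inside diameter, 6 mm high); z points up, out of the bore. Below the ring the bore in the grey block is 15.6 mm in diameter, with a 3 mm chamfer
- seal_lip (a point): middle of the bore at the seal, 14 mm below the mouth; z up. Here the tube meets the seal, and from here on it drags with a steady 7 to 9 N; it does not spring back
- bore_mid (a point): middle of the bore 29.5 mm below the mouth; z up. The end stop lies up to 7.5 mm above or below it, differs each time and cannot be seen. At the stop the push climbs by about 14 N per mm on top of the seal's drag. The tube is home when pushed with a total of 17 to 20 N for half a second; above 26 N the fitting cracks. Let go, the filter rises up to 2 mm, which is normal
- amber_bottle: bystander: amber glass bottle, 55 mm diameter, 110 mm tall; origin at the centre of its underside
- beaker: bystander: clear beaker, 46 mm diameter, 60 mm tall; origin at the centre of its underside
- blue_bottle: bystander: small white bottle with a blue cap, 30 mm diameter, 63 mm tall; origin at the centre of its underside
Mind the look-alikes: they are no part of the job. Several things have the shape of the new_filter; the one meant has the colours described above.

How it is judged (in metres and radians):
On the way, in this order (a step that is already met when the one before it is completed fails the run):
1. the new filter is lifted clear of the rack (z of new_filter in the frame of rack above 0.065 m), for 0.1 s.
2. its tube stands in the collet's mouth, in line with it (horizontal distance between new_filter and collet_mouth below 0.003 m and angle between the z axis of new_filter and the z axis of collet_mouth, either way round below 0.06 rad and z of new_filter in the frame of collet_mouth below -0.007 m), for 0.1 s.
3. the tube is past the seal, in line, and pressed on the end stop with more than 7 N (beyond the seal's drag) for 0.2 s (horizontal distance between new_filter and collet_mouth below 0.003 m and angle between the z axis of new_filter and the z axis of collet_mouth, either way round below 0.06 rad and z of new_filter in the frame of collet_mouth below -0.019 m and contact force between new_filter and collet_pad_c0 above 7 N), for 0.2 s.
At the end, for the whole second after the job is handed in: the new filter stands released and at rest in the collet, its tube end at least 19 mm below the mouth, within 3 mm of its axis and within 0.06 rad of its direction, after having been pressed on the end stop; spent filter, bottles and beaker are where they were (horizontal distance between new_filter and collet_mouth below 0.003 m and angle between the z axis of new_filter and the z axis of collet_mouth, either way round below 0.06 rad and z of new_filter in the frame of collet_mouth below -0.019 m and linear speed of new_filter below 0.02 m/s); the robot touches nothing.
It fails at once if the tube is rammed: more than 26 N between filter and fitting (contact force between new_filter and manifold above 26 N).
It fails at once if the spent filter is moved by more than 20 mm (distance of spent_filter from where it was at the start of the episode above 0.02 m).
It fails at once if the amber bottle is moved by more than 20 mm (distance of amber_bottle from where it was at the start of the episode above 0.02 m).
It fails at once if the beaker is moved by more than 20 mm (distance of beaker from where it was at the start of the episode above 0.02 m).
It fails at once if the blue bottle is moved by more than 20 mm (distance of blue_bottle from where it was at the start of the episode above 0.02 m).
It also fails if it takes over 56 s, if anything falls off the work surface, if the arm or the gripper's body presses on something with over 40 N, if the wrist force passes 120 N, or if a joint passes its speed limit or range.

## Robot

A 6-joint arm with a two-finger parallel gripper is mounted at the origin on a cart in front of the work surface, level with it; the furniture and walls round the work are solid. World frame = base frame: x ahead of the robot, y to its left, z up, the work surface at z = 0. Lengths are in m, angles in degrees, forces in N, time in s.
With the tool pointing down it reaches from about 0.275 to 0.825 m from the base axis. Payload 4.9 kg.
Tool frame: the origin (TCP) lies midway between the tips of the shut fingers; the grasp point (between the pads) lies 19 mm behind it (env.grip_depth is the distance from the TCP to the grasp point, in m); x points along the fingers, y is the direction in which the jaws open and shut, and the axes are right-handed (so a half turn about x gives the same grasp; the last joint's range is limited). The gripper opens to 85 mm and grips with 20 to 120 N. Pads are 22 mm wide; open, the fingers measure 114 mm over their backs; the gripper's body (76 mm by 85 mm) begins 54 mm behind the grasp point. The pads swing forward as they close: fully open they stand 13 mm farther back than shut.
Start: joints at [59.977, 18.69, -11.035, 60.275, 0, 82.311], TCP at [0.209, 0.509, 0.231] pointing down, gripper open.
Joint ranges: [-152.03, 152.03], [-55.5, 102.48], [-74.3, 77.21], [-110.64, 120.58], [-84.22, 78.4], [-180, 180]. Speed limits (degrees/s): [147.25, 147.25, 180, 180, 180, 180].

## Interface

Orientations are given as [roll, pitch, yaw] about the fixed x, y, z axes, in that order (R = Rz(yaw) Ry(pitch) Rx(roll)).
In Python, from station import env gives the robot as it stands. The module is installed in compiled form; this text tells all that it offers.
- The arm moves only by the tool send_rows, never from a script. Its argument "deltas" is a list that holds one entry, the list of rows, each a list of 4 numbers: the shift along the tool's x, y, z in m, then the turn about the tool's x in degrees. In form: [[[dx, dy, dz, twist], ...]]. A call has 1 to 20 rows; each row is the pose to reach, as a shift and turn from the pose commanded when the call began, along the tool's axes at that moment; what a row does not reach only later rows make up. A row lasts 1/12 s, in which the tool goes at most 41.7 mm and 7.16 degrees, less where a joint would pass 70% of its speed; a pose out of reach is approached as far as the arm can. A call with a gripper value outside its range is refused whole. "fingers" is the opening in per cent of the stroke, from 0 (shut) to 100 (fully open), set as the call begins (left out, the last holds). The fingers move at their own pace and stop on an object; the grip force is fixed at half the most. Time passes only in rows, so rows that repeat a pose let the fingers close. It gives the time, the measured TCP pose, the force and the opening at its end, in the units of the state.
- env.read_state(): the state, without advancing time (a new reading comes with each control period).
- env.snapshot(name): name is "scene" or "top" or "wrist"; returns the picture (384x512x3 uint8, blue, green, red); there is no depth.
- env.camera_info(name): a dict with "camera_matrix" (3x3 intrinsics, pixels), "xyz" and "orientation" of the camera in the world. Camera axes: x right, y down, z forward; pixel columns grow to the right and rows downward; lengths in m; the calibration is good to about 2 mm. A picture is of the moment at which its call begins: read the wrist's pose just before it. camera_info takes no time and is no camera call; for the wrist camera it gives the pose at the moment of the call.
- env.close_job(): hands the job in, once; it reports no verdict.
Trained networks look in the newest picture that a camera, given by its name, has taken for a name from the list of things; names that differ only in an ending like _2 or _b are one class to them, and where a whole thing is asked for, a point or a joint stands for the part that bears it (a point fixed in the world has none). Each returns a list of dicts, best first, with "confidence" (0 to 1); they miss things now and then, are a little off and sometimes report something else, mostly with a low value. They report only what shows in the picture. A call takes as long as a camera call. They do not tell look-alikes from the thing itself.
- env.trace(target, camera): "mask" (384x512 bool, what is visible of it) and "rect" ([left, top, width, height] in pixels, round what is visible of it).
The state is a dict: "time": time; "joint_pos": joint angles; "dq": joint speeds; "effort": joint torques, N m; "tool_pos": TCP position; "orientation": TCP orientation; "wrist_force": force on the tool from outside, world axes, zero at the start; "moment": the same for the moment, N m; "grip_width": finger opening in m.
Only numpy, scipy, OpenCV 4.12 (cv2) and the standard library are available. Lean on these libraries where they do the work, as an engineer would, in place of code of your own. Each camera call takes 0.05 s, during which the arm holds its last target. There are 200 camera calls.

## Working session

There is one attempt and no reset: what is moved stays moved. The work goes in short steps, Python scripts to look and compute and a tool call to move; the robot and the scene stay as the last step left them, time stands still between calls to the robot, and variables do not carry over. Pictures are saved under pics/ and viewed, about 8 in all and at most 12, crops included, and the job is handed in when it is done.

Besides the shell and the picture viewer there is one more tool, called after "Request:" in YAML: its name, and indented under it one key for each argument. send_rows: Moves the arm, as the interface text tells. Its arguments: {"type":"object","properties":{"deltas":{"type":"array","items":{"type":"array","items":{"type":"array","items":{"type":"number"}}}},"fingers":{"type":"number"}},"required":["deltas"]}

```bash
mkdir -p pics; python3 - <<'E'
from station import env
import cv2,numpy as np
s=env.read_state();print({k:np.round(v,3).tolist() for k,v in s.items()},env.grip_depth)
for c in ["scene","top"]:
    im=env.snapshot(c);cv2.imwrite(f"pics/{c}0.png",im)
    i=env.camera_info(c);print(c,{k:np.round(v,3).tolist() for k,v in i.items()})
    for t in ["new_filter","rack","manifold","collet_mouth","amber_bottle","beaker","blue_bottle"]:
        try:
            for r in env.trace(t,c)[:4]:
                ys,xs=np.nonzero(r["mask"]);print(c,t,round(r["confidence"],2),r["rect"],round(xs.mean(),1),round(ys.mean(),1))
        except Exception as e: print(c,t,e)
a=np.hstack([cv2.imread("pics/scene0.png"),cv2.imread("pics/top0.png")])
E
```

```text
{'time': 0.0, 'joint_pos': [59.977, 18.731, -11.093, 60.276, -0.001, 82.313], 'dq': [-0.009, -0.018, -0.024, 0.096, -0.03, 0.063], 'effort': [0.0, -44.34, 26.244, 0.015, -0.0, 0.0], 'tool_pos': [0.209, 0.508, 0.231], 'orientation': [-97.364, 89.9, -119.699], 'wrist_force': [-0.225, 0.587, -0.412], 'moment': [-0.009, 0.004, -0.028], 'grip_width': 0.086} 0.0187
scene {'camera_matrix': [[431.846, 0.0, 260.598], [0.0, 431.846, 189.244], [0.0, 0.0, 1.0]], 'xyz': [-0.104, 0.354, 0.684], 'orientation': [-130.394, 0.99, -115.219]}
scene new_filter 0.95 [349.2, 153.6, 17.3, 25.8] 358.1 165.1
scene new_filter 0.6 [305.3, 144.3, 19.0, 34.6] 313.8 158.6
scene new_filter 0.44 [217.1, 194.1, 57.8, 58.7] 245.7 225.2
scene rack 0.83 [302.9, 173.6, 68.6, 42.6] 337.6 191.5
scene manifold 0.62 [219.7, 194.8, 53.0, 62.1] 245.9 225.1
scene collet_mouth 0.66 [217.9, 193.3, 57.1, 59.0] 245.6 225.2
scene amber_bottle 0.74 [175.5, 245.0, 35.2, 55.9] 192.6 272.8
scene amber_bottle 0.22 [214.9, 227.0, 15.4, 31.6] 219.7 241.3
scene beaker 0.78 [208.3, 175.1, 13.1, 29.8] 212.8 188.2
scene beaker 0.43 [217.6, 196.0, 56.0, 58.5] 245.6 225.5
scene blue_bottle 0.84 [213.0, 227.5, 19.0, 31.3] 219.8 241.1
scene blue_bottle 0.24 [316.5, 165.2, 17.7, 23.2] 323.1 175.4
top {'camera_matrix': [[464.752, 0.0, 257.699], [0.0, 464.752, 186.418], [0.0, 0.0, 1.0]], 'xyz': [0.396, 0.033, 1.15], 'orientation': [-172.734, 0.321, -90.388]}
top new_filter 0.75 [309.3, 149.2, 16.1, 23.6] 317.7 160.2
top new_filter 0.48 [339.2, 182.0, 19.2, 19.7] 348.4 193.2
top rack 0.9 [293.3, 185.1, 65.7, 21.2] 323.0 196.2
top manifold 0.67 [206.3, 174.8, 41.9, 49.5] 226.7 198.9
top collet_mouth 0.76 [206.1, 175.9, 40.6, 48.7] 226.5 198.8
top amber_bottle 0.58 [149.4, 227.6, 26.9, 25.0] 164.2 237.9
top beaker 0.58 [207.3, 133.7, 19.8, 23.0] 216.9 142.6
top beaker 0.34 [151.7, 227.0, 26.3, 23.9] 164.2 238.1
top blue_bottle 0.18 [289.5, 184.1, 70.0, 21.4] 323.0 195.8
```

```bash
python3 - <<'E'
import cv2,numpy as np
a=cv2.imread("pics/scene0.png")[120:320,150:400];b=cv2.imread("pics/top0.png")[110:270,130:380]
a=cv2.resize(a,(750,600),interpolation=cv2.INTER_CUBIC);b=cv2.resize(b,(800,512),interpolation=cv2.INTER_CUBIC)
cv2.imwrite("pics/s1.png",a);cv2.imwrite("pics/t1.png",b)
E
```

```text
(no output)
```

View pics/s1.png

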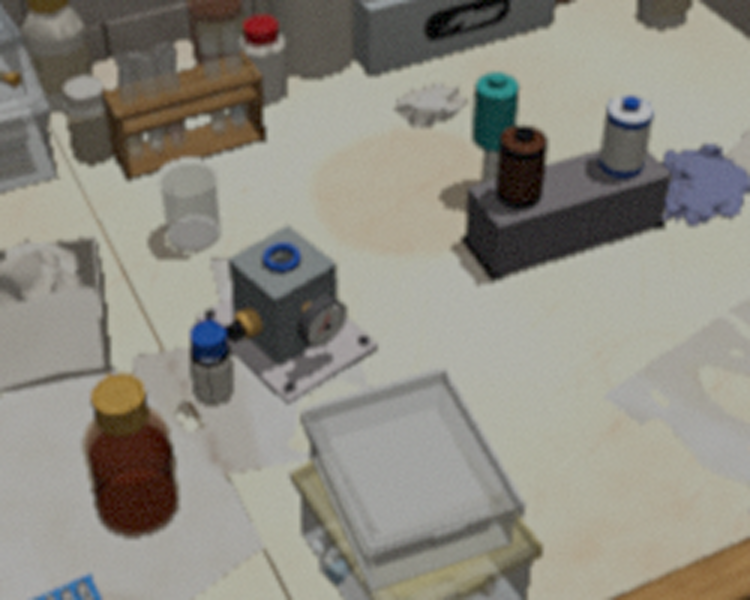

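View pics/t1.png

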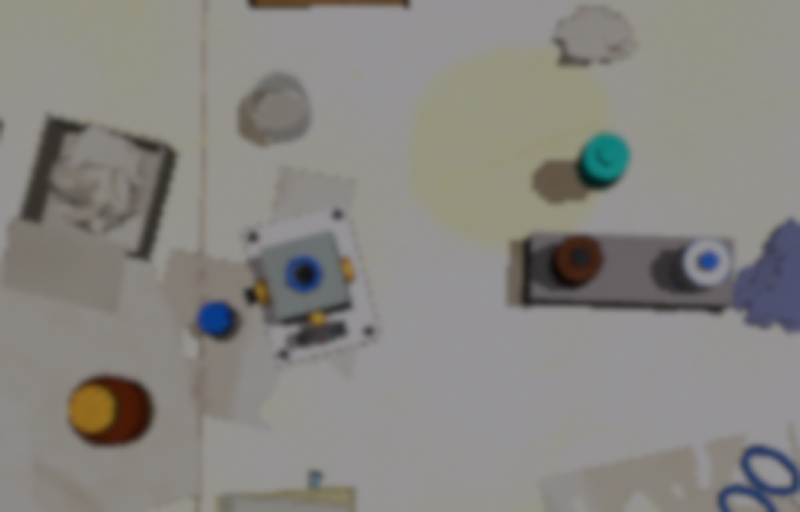

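The new filter (white with blue bands) is at top px (351,192) and scene px (360,154). The things it could be mistaken for are the spent brown filter at top (310,192) and the teal one at top (318,160). The collet is at top (225,195) and scene (244,206).

```bash
cat > h.py <<'E'
from station import env
import cv2,numpy as np
from scipy.spatial.transform import Rotation as Ro
def ray(i,uv):
    K=np.array(i["camera_matrix"]);R=Ro.from_euler("xyz",i["orientation"],degrees=True).as_matrix()
    return np.array(i["xyz"]),R@np.linalg.inv(K)@[uv[0],uv[1],1]
def on_z(i,uv,z):
    o,d=ray(i,uv);return o+d*(z-o[2])/d[2]
def blue(im,c,r):
    x,y=map(int,c);p=im[y-r:y+r+1,x-r:x+r+1].astype(int)
    m=((p[...,0]-p[...,2])>45).astype(np.uint8)
    cs,_=cv2.findContours(m,cv2.RETR_EXTERNAL,cv2.CHAIN_APPROX_NONE)
    h=np.vstack(cs);(bx,by,bw,bh)=cv2.boundingRect(h)
    return np.array([bx+(bw-1)/2+x-r,by+(bh-1)/2+y-r]),(bw,bh)
def tool(rpos,p): # world vector to tool axes
    s=env.read_state();R=Ro.from_euler("xyz",s["orientation"],degrees=True)
    return R.inv().apply(np.array(p)-s["tool_pos"])
E
python3 - <<'E'
from h import *
for c,b,m in [("scene",(360,154),(244,206)),("top",(351,192),(225,195))]:
    i=env.camera_info(c);im=cv2.imread(f"pics/{c}0.png")
    for n,uv,z,r in [("boss",b,.117,5),("collet",m,.081,8)]:
        try:u,sz=blue(im,uv,r)
        except Exception as e:u,sz=uv,e
        print(c,n,u,sz,on_z(i,u,z).round(4),on_z(i,uv,z).round(4))
t=env.camera_info("top")
for n,uv,z in [("spent",(310,191.5),.117),("teal",(319,159),.1),("blueb",(197.5,210),.063),("amber",(159,237.5),.11),("beaker",(218,143),.06)]: print(n,on_z(t,uv,z).round(3))
R=Ro.from_euler("xyz",env.read_state()["orientation"],degrees=True).as_matrix();print(R.round(3))
w=env.camera_info("wrist");print(w, tool(0,w["xyz"]))
im=env.snapshot("wrist");cv2.imwrite("pics/w0.png",im)
E
```

```text
scene boss [360.  153.5] (5, 4) [ 0.5151 -0.1715  0.117 ] [ 0.5135 -0.1704  0.117 ]
scene collet [243.5 205. ] (12, 9) [0.5111 0.1149 0.081 ] [0.5079 0.1152 0.081 ]
top boss [351.5 191. ] (6, 5) [ 0.516 -0.172  0.117] [ 0.5138 -0.1708  0.117 ]
top collet [224.5 195. ] (12, 11) [0.513  0.1149 0.081 ] [0.513  0.1137 0.081 ]
spent [ 0.516 -0.079  0.117]
teal [ 0.592 -0.103  0.1  ]
blueb [0.48  0.18  0.063]
amber [0.416 0.258 0.11 ]
beaker [0.641 0.132 0.06 ]
[[ 0.     0.38   0.925]
 [-0.     0.925 -0.38 ]
 [-1.     0.     0.   ]]
{'camera_matrix': array([[294.52273314,   0.        , 258.59077937],
       [  0.        , 294.52273314, 195.76696293],
       [  0.        ,   0.        ,   1.        ]]), 'xyz': array([0.142819  , 0.53571306, 0.37418053]), 'orientation': array([ 1.63446807e+02, -4.66485726e-03,  6.76150749e+01])} [-0.14287242 -0.00021476 -0.0714505 ]
```

Request:
send_rows:
  deltas:
    - [[0, -0.03, 0.032, 4], [0, -0.06, 0.063, 8], [0, -0.09, 0.095, 12], [0, -0.12, 0.127, 16], [0, -0.15, 0.159, 20], [0, -0.18, 0.19, 24], [0, -0.21, 0.222, 28], [0, -0.24, 0.254, 32], [0, -0.27, 0.286, 36], [0, -0.3, 0.317, 40], [0, -0.33, 0.349, 44], [0, -0.36, 0.381, 48], [0, -0.39, 0.412, 52], [0, -0.42, 0.444, 56], [0, -0.45, 0.476, 60], [0, -0.48, 0.508, 64], [0, -0.5, 0.529, 67.7], [0, -0.513, 0.542, 67.7], [0, -0.513, 0.542, 67.7], [0, -0.513, 0.542, 67.7]]
  fingers: 100

```text
time: 2.52
tool_pos: [0.5157, -0.1734, 0.2307]
orientation: [-135.3, 90.0, 134.5]
wrist_force: [0.1, 1.3, 0.3]
grip_width: 0.0852
```

```bash
python3 - <<'E'
from h import *
w=env.camera_info("wrist");im=env.snapshot("wrist");cv2.imwrite("pics/w1.png",im)
s=env.read_state();print(s["tool_pos"],s["orientation"],s["joint_pos"],s["dq"],s["wrist_force"],s["time"])
for r in env.trace("new_filter","wrist")[:4]: print(r["confidence"],r["rect"])
print(w)
R=Ro.from_euler("xyz",w["orientation"],degrees=True)
for p in [(.5155,-.1718,.117),(.5155,-.1718,.110),(.5155,-.1718,.055)]:
    q=np.array(w["camera_matrix"])@R.inv().apply(np.array(p)-w["xyz"]);print(q[:2]/q[2])
E
```

```text
[ 0.51493842 -0.17192342  0.2307314 ] [-130.58910207   89.90937709  139.30396729] [-2.62672193e+01  1.80218936e+01 -1.20706949e+01  5.99951760e+01
  2.25811303e-02  6.38396940e+01] [ 1.85770501 -1.55442544 -1.75438529  0.1889462   0.08741533 -0.03406757] [ 0.64969151  1.25981972 -0.52825522] 2.5667
0.73 [238.6, 160.6, 41.1, 47.4]
0.71 [315.7, 90.1, 53.0, 39.5]
{'camera_matrix': array([[294.52273314,   0.        , 258.59077937],
       [  0.        , 294.52273314, 195.76696293],
       [  0.        ,   0.        ,   1.        ]]), 'xyz': array([ 0.5168456 , -0.1016195 ,  0.37359884]), 'orientation': array([ 1.63474530e+02,  2.67528188e-02, -2.58316735e-01])}
[257.58377024 189.45403557]
[257.61208431 187.45877763]
[257.79391544 174.64536033]
```

View pics/w1.png

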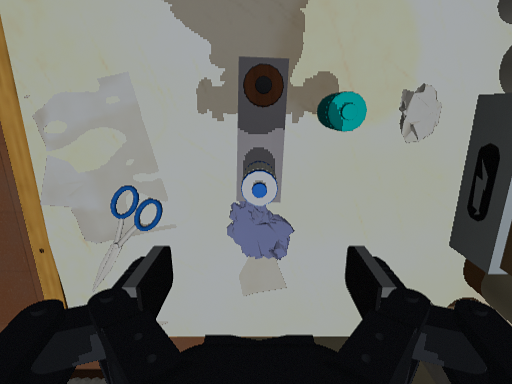

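The wrist view shows the white filter with the blue boss at (259,190), against a predicted (258,189). The brown filter is at (264,85) and the teal one at (343,111). I'll measure precisely now that the arm is settled.

```bash
python3 - <<'E'
from h import *
w=env.camera_info("wrist");im=env.snapshot("wrist")
p=im[170:210,240:280].astype(int);m=(p[...,0]-p[...,2]>80)&(p.min(2)<110)
n,l,st,ce=cv2.connectedComponentsWithStats(m.astype(np.uint8))
for k in range(1,n):
    if st[k][4]>15:
        u=ce[k]+[240,170];print(st[k],u,on_z(w,u,.117))
s=env.read_state();print(s["tool_pos"],s["orientation"])
R=Ro.from_euler("xyz",s["orientation"],degrees=True).as_matrix();print(R.round(4))
print(tool(0,[.516,-.172,.071]))
E
```

```text
[ 13  16  15  14 164] [260.15853659 192.59756098] [ 0.51681206 -0.17234226  0.117     ]
[ 0.51471461 -0.17054907  0.23117725] [-130.33624373   89.9364386   139.68563381]
[[-8.e-04  1.e+00  4.e-04]
 [ 7.e-04  4.e-04 -1.e+00]
 [-1.e+00 -8.e-04 -7.e-04]]
[0.16017503 0.00142029 0.00156644]
```

Request:
send_rows:
  deltas:
    - [[0.02, 0.001, 0.001, 0], [0.045, 0.001, 0.001, 0], [0.07, 0.001, 0.001, 0], [0.09, 0.001, 0.001, 0], [0.11, 0.001, 0.001, 0], [0.125, 0.001, 0.001, 0], [0.14, 0.001, 0.001, 0], [0.15, 0.001, 0.001, 0], [0.156, 0.001, 0.001, 0], [0.16, 0.001, 0.001, 0], [0.16, 0.001, 0.001, 0], [0.16, 0.001, 0.001, 0]]

```text
time: 3.67
tool_pos: [0.5167, -0.1726, 0.0719]
orientation: [62.8, 90.0, -27.2]
wrist_force: [-0.1, 0.1, -0.7]
grip_width: 0.0856
```

Request:
send_rows:
  deltas:
    - [[0, 0, 0, 0], [0, 0, 0, 0], [0, 0, 0, 0], [0, 0, 0, 0], [0, 0, 0, 0], [0, 0, 0, 0], [0, 0, 0, 0], [0, 0, 0, 0], [0, 0, 0, 0], [0, 0, 0, 0], [0, 0, 0, 0], [0, 0, 0, 0]]
  fingers: 0

```text
time: 4.67
tool_pos: [0.5167, -0.173, 0.0718]
orientation: [54.4, 89.9, -35.6]
wrist_force: [-1.0, 1.4, 5.3]
grip_width: 0.0328
```

Request:
send_rows:
  deltas:
    - [[-0.005, 0, 0, 0], [-0.015, 0, 0, 0], [-0.03, 0, 0, 0], [-0.05, 0, 0, 0], [-0.07, 0, 0, 0], [-0.09, 0, 0, 0], [-0.11, 0, 0, 0], [-0.13, 0, 0, 0], [-0.145, 0, 0, 0], [-0.15, 0, 0, 0], [-0.15, 0, 0, 0], [-0.15, 0, 0, 0]]

```text
time: 5.67
tool_pos: [0.5161, -0.1726, 0.221]
orientation: [-120.7, 90.0, 149.3]
wrist_force: [0.3, 0.7, -1.3]
grip_width: 0.0326
```

Request:
send_rows:
  deltas:
    - [[0, 0, -0.01, 0], [0, 0, -0.03, 0], [0, -0.001, -0.055, 0], [0, -0.001, -0.08, 0], [0, -0.002, -0.105, 0], [0, -0.002, -0.13, 0], [0, -0.003, -0.155, 0], [0, -0.003, -0.175, 0], [0, -0.004, -0.195, 0], [0, -0.004, -0.208, 0], [0, -0.004, -0.215, 0], [0, -0.004, -0.218, 0], [0, -0.004, -0.218, 0], [0, -0.004, -0.218, 0], [0, -0.004, -0.218, 0]]

```text
time: 6.92
tool_pos: [0.5125, 0.0446, 0.2211]
orientation: [-55.3, 90.0, -145.3]
wrist_force: [0.3, -0.0, -0.9]
grip_width: 0.0327
```

```bash
python3 - <<'E'
from h import *
s=env.read_state();w=env.camera_info("wrist");im=env.snapshot("wrist");cv2.imwrite("pics/w2.png",im)
sc=env.snapshot("scene");cv2.imwrite("pics/s2.png",sc);tp=env.snapshot("top");cv2.imwrite("pics/t2.png",tp)
print(s["tool_pos"],s["orientation"],s["wrist_force"],s["grip_width"],w["xyz"],w["orientation"])
R=Ro.from_euler("xyz",w["orientation"],degrees=True)
q=np.array(w["camera_matrix"])@R.inv().apply(np.array([.512,.115,.081])-w["xyz"]);print("pred",q[:2]/q[2])
i=env.camera_info("scene");R=Ro.from_euler("xyz",i["orientation"],degrees=True)
q=np.array(i["camera_matrix"])@R.inv().apply(s["tool_pos"]-i["xyz"]);c=(q[:2]/q[2]).astype(int);print(c)
a=cv2.resize(sc[c[1]-55:c[1]+55,c[0]-50:c[0]+50],(545,600),interpolation=cv2.INTER_CUBIC);cv2.imwrite("pics/s2c.png",a)
E
```

```text
[0.51250625 0.04461584 0.22106974] [ -55.25499921   89.97648202 -145.34548092] [ 0.29305319 -0.03742211 -0.86012445] 0.03268962532212473 [0.51353324 0.11654207 0.36393068] [ 1.63435252e+02  2.00937021e-02 -1.43959123e-01]
pred [257.04011063 109.91198138]
[273 139]
```

View pics/w2.png

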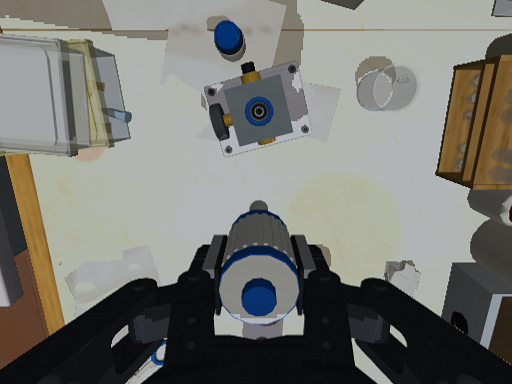

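View pics/s2c.png

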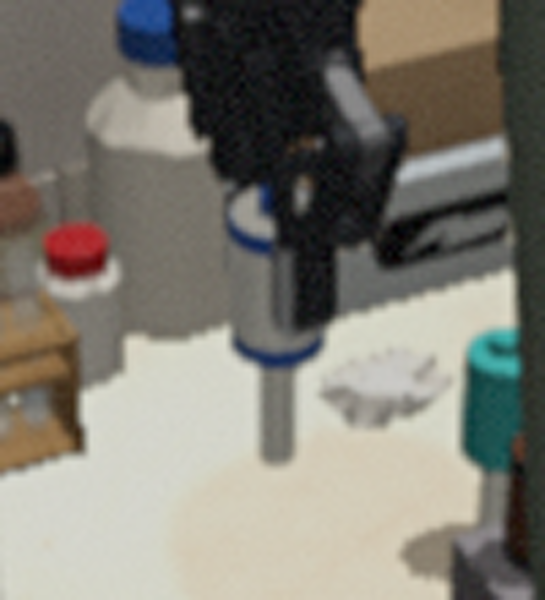

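Wrist view: the collet ring is at (259,111), predicted (257,110). The held boss is at (259,297), and the tube tip just shows at (259,204). The scene crop shows the filter hanging upright with its tube free. Next I measure the collet, boss and tip.

```bash
python3 - <<'E'
from h import *
w=env.camera_info("wrist");im=env.snapshot("wrist");s=env.read_state()
def comp(x0,y0,x1,y1,z,mn):
    p=im[y0:y1,x0:x1].astype(int);m=((p[...,0]-p[...,2]>50)).astype(np.uint8)
    n,l,st,ce=cv2.connectedComponentsWithStats(m)
    for k in range(1,n):
        if st[k][4]>mn:
            cs,_=cv2.findContours((l==k).astype(np.uint8),cv2.RETR_EXTERNAL,cv2.CHAIN_APPROX_NONE)
            h=cv2.convexHull(cs[0]);e=cv2.fitEllipse(h);u=np.array(e[0])+[x0,y0];print(st[k],u,np.round(e[1],1),on_z(w,u,z).round(4))
print("collet");comp(240,90,280,132,.081,40)
print("boss");comp(236,272,284,318,.266,60)
R=Ro.from_euler("xyz",w["orientation"],degrees=True);K=np.array(w["camera_matrix"])
def pr(p):
    q=K@R.inv().apply(np.array(p)-w["xyz"]);return (q[:2]/q[2]).round(1)
x,y,z=s["tool_pos"];y=y;print(s["tool_pos"],s["orientation"])
print("tip pred",pr([x,y+.007,.154]),pr([x-.007,y,.154]),pr([x+.007,y,.154]),"boss pred",pr([x,y,.266]))
cv2.imwrite("pics/w3.png",cv2.resize(im[190:335,210:310],(552,800//1)[0:2] if 0 else (414,600),interpolation=cv2.INTER_CUBIC))
print(im[194:214,259].tolist())
for r in range(202,211,2): print(r,im[r,246:274].sum(1).tolist())
i=env.camera_info("scene");sc=env.snapshot("scene")
E
```

```text
collet
[  5   7  28  29 339] [258.58474731 110.89960861] [27.9 29.1] [0.5136 0.1141 0.081 ]
boss
[   6    7   34   37 1012] [258.87970543 297.57017517] [34.3 38.1] [0.5135 0.0462 0.266 ]
[0.51256246 0.04469605 0.22125933] [ -27.76762483   89.99484336 -117.86271744]
tip pred [257.4 198.8] [248.2 207.7] [266.8 207.7] boss pred [256.4 300.9]
[[178, 180, 176], [181, 181, 177], [182, 181, 176], [183, 181, 177], [184, 183, 179], [172, 171, 166], [107, 108, 106], [65, 69, 68], [69, 74, 74], [69, 74, 74], [70, 74, 74], [71, 75, 73], [71, 75, 74], [70, 75, 73], [72, 78, 78], [68, 60, 54], [59, 31, 16], [59, 22, 0], [61, 25, 5], [67, 25, 1]]
202 [541, 540, 539, 541, 545, 558, 465, 284, 192, 200, 203, 207, 213, 217, 215, 215, 210, 237, 259, 443, 546, 542, 539, 539, 537, 538, 539, 537]
204 [541, 542, 542, 550, 512, 259, 184, 197, 205, 212, 210, 216, 214, 218, 222, 223, 223, 222, 222, 207, 307, 549, 545, 537, 534, 532, 535, 537]
206 [540, 542, 550, 512, 249, 187, 197, 206, 208, 210, 213, 217, 219, 220, 222, 224, 225, 225, 226, 221, 204, 315, 543, 541, 535, 533, 534, 534]
208 [541, 544, 559, 345, 187, 194, 205, 210, 212, 215, 220, 219, 222, 228, 228, 227, 229, 230, 232, 227, 214, 220, 549, 544, 536, 534, 532, 532]
210 [547, 556, 578, 309, 160, 134, 109, 107, 108, 107, 111, 109, 110, 106, 115, 113, 109, 111, 111, 112, 123, 132, 496, 559, 550, 543, 540, 536]
```

View pics/w3.png

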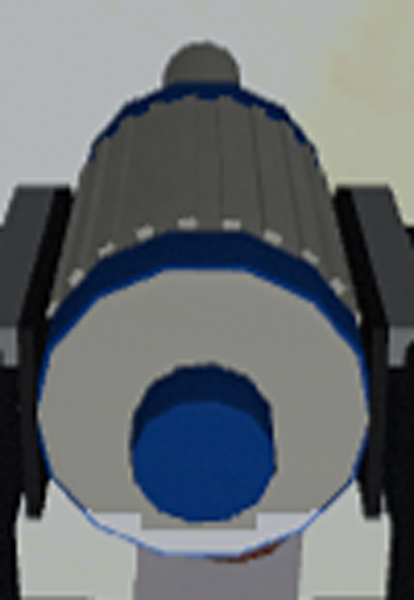

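Request:
send_rows:
  deltas:
    - [[0, 0.0005, -0.01, 0], [0, 0.0005, -0.025, 0], [0, 0.0005, -0.04, 0], [0, 0.0005, -0.055, 0], [0, 0.0005, -0.065, 0], [0.005, 0.0005, -0.07, 0], [0.015, 0.0005, -0.07, 0], [0.03, 0.0005, -0.07, 0], [0.045, 0.0005, -0.07, 0], [0.055, 0.0005, -0.07, 0], [0.062, 0.0005, -0.07, 0], [0.065, 0.0005, -0.07, 0], [0.065, 0.0005, -0.07, 0], [0.065, 0.0005, -0.07, 0], [0.065, 0.0005, -0.07, 0], [0.065, 0.0005, -0.07, 0]]

```text
time: 8.5
tool_pos: [0.5137, 0.1153, 0.157]
orientation: [94.0, 89.9, 4.0]
wrist_force: [0.5, 0.7, -1.1]
grip_width: 0.0327
```

```bash
python3 - <<'E'
from h import *
s=env.read_state();print(s["tool_pos"],s["wrist_force"])
i=env.camera_info("scene");sc=env.snapshot("scene")
o=[222,165];a=cv2.resize(sc[165:225,222:272],(500,600),interpolation=cv2.INTER_CUBIC);cv2.imwrite("pics/s3.png",a)
R=Ro.from_euler("xyz",i["orientation"],degrees=True);K=np.array(i["camera_matrix"])
def pr(p):
    q=K@R.inv().apply(np.array(p)-i["xyz"]);return ((q[:2]/q[2]-o+.5)*10).round(0)
x,y,z=s["tool_pos"];print("tip",pr([x,y,z-.0663]),"mouth",pr([.513,.1146,.081]))
E
```

```text
[0.51367166 0.11528577 0.15701867] [ 0.48676377  0.66645694 -1.06818833]
tip [211. 363.] mouth [218. 399.]
```

View pics/s3.png

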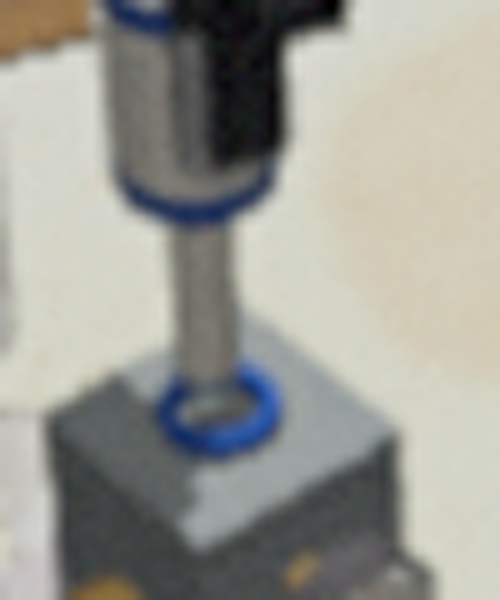

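The tube hangs above the ring: tube axis at about x=208 in the crop, ring centre at about 220. It is roughly in line, perhaps 0.5–1 mm too far toward +Y, so I'll correct 0.5 mm and descend gently.

Request:
send_rows:
  deltas:
    - [[0.0, 0, 0.0005, 0], [0.002, 0, 0.0005, 0], [0.004, 0, 0.0005, 0], [0.006, 0, 0.0005, 0], [0.008, 0, 0.0005, 0], [0.01, 0, 0.0005, 0], [0.012, 0, 0.0005, 0], [0.013, 0, 0.0005, 0], [0.014, 0, 0.0005, 0], [0.015, 0, 0.0005, 0], [0.015, 0, 0.0005, 0], [0.015, 0, 0.0005, 0]]

```text
time: 9.55
tool_pos: [0.513, 0.1147, 0.1412]
orientation: [-41.8, 90.0, -131.8]
wrist_force: [-0.6, -0.6, -1.0]
grip_width: 0.0327
```

Request:
send_rows:
  deltas:
    - [[0.001, 0, 0, 0], [0.002, 0, 0, 0], [0.003, 0, 0, 0], [0.003, 0, 0, 0], [0.003, 0, 0, 0], [0.003, 0, 0, 0]]

```text
time: 10.05
tool_pos: [0.513, 0.1147, 0.1382]
orientation: [-48.1, 90.0, -138.2]
wrist_force: [-0.0, -1.1, -2.0]
grip_width: 0.0331
```

Request:
send_rows:
  deltas:
    - [[0.001, 0, 0, 0], [0.002, 0, 0, 0], [0.003, 0, 0, 0], [0.003, 0, 0, 0], [0.003, 0, 0, 0]]

```text
time: 10.47
tool_pos: [0.513, 0.1147, 0.1351]
orientation: [-46.7, 90.0, -136.7]
wrist_force: [-0.2, -1.1, -0.7]
grip_width: 0.0328
```

Request:
send_rows:
  deltas:
    - [[0.001, 0, 0, 0], [0.002, 0, 0, 0], [0.003, 0, 0, 0], [0.003, 0, 0, 0], [0.003, 0, 0, 0]]

```text
time: 10.88
tool_pos: [0.5132, 0.1148, 0.1328]
orientation: [79.1, 90.0, -10.9]
wrist_force: [-1.5, -1.9, 5.2]
grip_width: 0.0328
```

Request:
send_rows:
  deltas:
    - [[0.001, 0, 0, 0], [0.002, 0, 0, 0], [0.003, 0, 0, 0], [0.004, 0, 0, 0], [0.004, 0, 0, 0], [0.004, 0, 0, 0]]

```text
time: 11.38
tool_pos: [0.5132, 0.1147, 0.1289]
orientation: [75.1, 90.0, -14.9]
wrist_force: [-1.6, -1.8, 5.5]
grip_width: 0.0326
```

Request:
send_rows:
  deltas:
    - [[0.0005, 0, 0, 0], [0.001, 0, 0, 0], [0.001, 0, 0, 0], [0.001, 0, 0, 0]]

```text
time: 11.72
tool_pos: [0.5132, 0.1147, 0.1279]
orientation: [75.1, 90.0, -14.9]
wrist_force: [-2.6, -1.1, 6.9]
grip_width: 0.0332
```

Request:
send_rows:
  deltas:
    - [[0.0004, 0, 0, 0], [0.0008, 0, 0, 0], [0.0012, 0, 0, 0], [0.0012, 0, 0, 0], [0.0012, 0, 0, 0]]

```text
time: 12.13
tool_pos: [0.5132, 0.1147, 0.1268]
orientation: [70.1, 90.0, -19.9]
wrist_force: [-2.7, -1.4, 7.4]
grip_width: 0.0325
```

Request:
send_rows:
  deltas:
    - [[0.0004, 0, 0, 0], [0.0008, 0, 0, 0], [0.0011, 0, 0, 0], [0.0011, 0, 0, 0]]

```text
time: 12.47
tool_pos: [0.5132, 0.1147, 0.1257]
orientation: [72.4, 90.0, -17.6]
wrist_force: [-1.6, -3.1, 7.9]
grip_width: 0.0323
```

Request:
send_rows:
  deltas:
    - [[0.0004, -0.0002, 0.0003, 0], [0.0008, -0.0002, 0.0003, 0], [0.0011, -0.0002, 0.0003, 0], [0.0011, -0.0002, 0.0003, 0]]

```text
time: 12.8
tool_pos: [0.5132, 0.1146, 0.1246]
orientation: [109.7, 89.9, 19.7]
wrist_force: [-2.7, -1.3, 7.4]
grip_width: 0.0328
```

Request:
send_rows:
  deltas:
    - [[0.0004, -0.0002, 0, 0], [0.0008, -0.0002, 0, 0], [0.0011, -0.0002, 0, 0], [0.0011, -0.0002, 0, 0]]

```text
time: 13.13
tool_pos: [0.5131, 0.1146, 0.1236]
orientation: [103.0, 89.9, 12.9]
wrist_force: [-1.5, -1.9, 7.5]
grip_width: 0.033
```

Request:
send_rows:
  deltas:
    - [[0.0004, 0, 0, 0], [0.0008, 0, 0, 0], [0.0011, 0, 0, 0], [0.0011, 0, 0, 0]]

```text
time: 13.47
tool_pos: [0.5131, 0.1146, 0.1225]
orientation: [104.0, 89.9, 13.9]
wrist_force: [-1.3, -0.4, 7.1]
grip_width: 0.0326
```

Request:
send_rows:
  deltas:
    - [[0.0004, 0, 0, 0], [0.0008, 0, 0, 0], [0.0011, 0, 0, 0], [0.0011, 0, 0, 0]]

```text
time: 13.8
tool_pos: [0.5131, 0.1146, 0.1214]
orientation: [102.4, 89.9, 12.3]
wrist_force: [-2.7, -1.2, 7.0]
grip_width: 0.0329
```

Request:
send_rows:
  deltas:
    - [[0.0004, 0, 0, 0], [0.0008, 0, 0, 0], [0.0011, 0, 0, 0], [0.0011, 0, 0, 0]]

```text
time: 14.13
tool_pos: [0.5131, 0.1146, 0.1203]
orientation: [101.8, 89.9, 11.7]
wrist_force: [-2.3, -1.0, 6.8]
grip_width: 0.0326
```

Request:
send_rows:
  deltas:
    - [[0.0004, 0, 0, 0], [0.0008, 0, 0, 0], [0.0011, 0, 0, 0], [0.0011, 0, 0, 0]]

```text
time: 14.47
tool_pos: [0.5131, 0.1146, 0.1192]
orientation: [101.9, 89.9, 11.9]
wrist_force: [-1.9, -1.0, 7.5]
grip_width: 0.0329
```

Request:
send_rows:
  deltas:
    - [[0.0004, 0, 0, 0], [0.0008, 0, 0, 0], [0.0011, 0, 0, 0], [0.0011, 0, 0, 0]]

```text
time: 14.8
tool_pos: [0.5131, 0.1146, 0.1181]
orientation: [103.2, 89.9, 13.2]
wrist_force: [-1.7, -0.2, 7.8]
grip_width: 0.0331
```

Request:
send_rows:
  deltas:
    - [[0.0004, 0, 0, 0], [0.0008, 0, 0, 0], [0.0011, 0, 0, 0], [0.0011, 0, 0, 0]]

```text
time: 15.13
tool_pos: [0.5131, 0.1146, 0.117]
orientation: [102.5, 89.9, 12.4]
wrist_force: [-2.1, -1.0, 7.3]
grip_width: 0.0328
```

Request:
send_rows:
  deltas:
    - [[0.0004, 0, 0, 0], [0.0008, 0, 0, 0], [0.0011, 0, 0, 0], [0.0011, 0, 0, 0]]

```text
time: 15.47
tool_pos: [0.5131, 0.1146, 0.1159]
orientation: [101.4, 89.9, 11.4]
wrist_force: [-1.0, -1.2, 6.8]
grip_width: 0.033
```

Request:
send_rows:
  deltas:
    - [[0.0004, 0, 0, 0], [0.0008, 0, 0, 0], [0.0011, 0, 0, 0], [0.0011, 0, 0, 0]]

```text
time: 15.8
tool_pos: [0.5131, 0.1146, 0.1148]
orientation: [101.7, 89.9, 11.7]
wrist_force: [-2.6, -1.1, 7.3]
grip_width: 0.0328
```

Request:
send_rows:
  deltas:
    - [[0.0004, 0, 0, 0], [0.0008, 0, 0, 0], [0.0011, 0, 0, 0], [0.0011, 0, 0, 0]]

```text
time: 16.13
tool_pos: [0.5132, 0.1146, 0.1142]
orientation: [98.7, 89.9, 8.7]
wrist_force: [-2.7, -1.4, 11.0]
grip_width: 0.0323
```

Stop reached: the push is rising. Small increments from here.

Request:
send_rows:
  deltas:
    - [[0.0002, 0, 0, 0], [0.0004, 0, 0, 0], [0.0004, 0, 0, 0], [0.0004, 0, 0, 0]]

```text
time: 16.47
tool_pos: [0.5132, 0.1146, 0.1141]
orientation: [97.2, 89.9, 7.2]
wrist_force: [-3.6, -1.9, 14.1]
grip_width: 0.0327
```

Request:
send_rows:
  deltas:
    - [[0.0002, 0, 0, 0], [0.0004, 0, 0, 0], [0.0004, 0, 0, 0], [0.0004, 0, 0, 0]]

```text
time: 16.8
tool_pos: [0.5132, 0.1146, 0.1139]
orientation: [97.2, 89.9, 7.1]
wrist_force: [-3.9, -1.8, 15.2]
grip_width: 0.0329
```

Request:
send_rows:
  deltas:
    - [[0.0002, 0, 0, 0], [0.0003, 0, 0, 0], [0.0003, 0, 0, 0], [0.0003, 0, 0, 0], [0.0003, 0, 0, 0], [0.0003, 0, 0, 0]]

```text
time: 17.3
tool_pos: [0.5132, 0.1146, 0.1138]
orientation: [97.2, 89.9, 7.1]
wrist_force: [-3.8, -1.7, 17.1]
grip_width: 0.0329
```

Request:
send_rows:
  deltas:
    - [[0, 0, 0, 0], [0, 0, 0, 0], [0, 0, 0, 0], [0, 0, 0, 0], [0, 0, 0, 0], [0, 0, 0, 0], [0, 0, 0, 0], [0, 0, 0, 0]]

```text
time: 17.97
tool_pos: [0.5132, 0.1146, 0.1138]
orientation: [96.4, 89.9, 6.4]
wrist_force: [-4.9, -1.6, 16.7]
grip_width: 0.0328
```

Request:
send_rows:
  deltas:
    - [[0.0001, 0, 0, 0], [0.0001, 0, 0, 0], [0.0001, 0, 0, 0], [0.0001, 0, 0, 0], [0.0001, 0, 0, 0], [0.0001, 0, 0, 0], [0.0001, 0, 0, 0], [0.0001, 0, 0, 0], [0.0001, 0, 0, 0]]

```text
time: 18.72
tool_pos: [0.5132, 0.1146, 0.1138]
orientation: [96.9, 89.9, 6.8]
wrist_force: [-5.3, -1.3, 17.8]
grip_width: 0.033
```

Request:
send_rows:
  deltas:
    - [[0, 0, 0, 0], [0, 0, 0, 0], [0, 0, 0, 0], [0, 0, 0, 0], [0, 0, 0, 0], [0, 0, 0, 0], [0, 0, 0, 0], [0, 0, 0, 0], [0, 0, 0, 0], [0, 0, 0, 0]]
  fingers: 100

```text
time: 19.55
tool_pos: [0.5127, 0.1145, 0.1116]
orientation: [-111.0, 90.0, 159.0]
wrist_force: [-0.1, -0.3, 0.4]
grip_width: 0.0855
```

Request:
send_rows:
  deltas:
    - [[-0.005, 0, 0, 0], [-0.015, 0, 0, 0], [-0.03, 0, 0, 0], [-0.05, 0, 0, 0], [-0.075, 0, 0, 0], [-0.1, 0, 0, 0], [-0.12, 0, 0, 0], [-0.12, 0, 0, 0], [-0.12, 0, 0.04, 0], [-0.12, 0, 0.08, 0], [-0.12, 0, 0.08, 0], [-0.12, 0, 0.08, 0]]

```text
time: 20.55
tool_pos: [0.5126, 0.0329, 0.232]
orientation: [137.7, 90.0, 47.4]
wrist_force: [-0.7, 0.6, -0.5]
grip_width: 0.0852
```

```bash
python3 - <<'E'
from h import *
s=env.read_state();print(s["tool_pos"],s["wrist_force"],s["grip_width"],s["time"])
w=env.camera_info("wrist");wi=env.snapshot("wrist");sc=env.snapshot("scene");env.snapshot("top")
for t in ["new_filter","amber_bottle","beaker","blue_bottle"]:
    for c in ["scene","top"]:
        print(t,c,[(r["rect"],r["confidence"]) for r in env.trace(t,c)[:3]])
a=cv2.resize(sc[120:320,150:400],(500,400),interpolation=cv2.INTER_CUBIC);b=cv2.resize(wi[20:320,150:370],(293,400))
cv2.imwrite("pics/f.png",np.hstack([a,b]))
R=Ro.from_euler("xyz",w["orientation"],degrees=True);K=np.array(w["camera_matrix"])
q=K@R.inv().apply(np.array([.5132,.1146,.1605])-w["xyz"]);u=q[:2]/q[2];print("boss pred crop",(u-[150,20])*4/3+[500,0])
E
```

```text
[0.51258981 0.03292073 0.23198596] [-0.72673498  0.58204049 -0.53368178] 0.08515745982873188 20.55
new_filter scene [([306.4, 142.1, 13.7, 38.3], 0.9), ([234.2, 176.3, 15.4, 28.5], 0.57)]
new_filter top [([311.9, 148.3, 14.5, 23.9], 0.73)]
amber_bottle scene [([180.0, 244.9, 31.2, 55.6], 0.63)]
amber_bottle top [([148.7, 229.8, 28.5, 20.9], 0.64)]
beaker scene [([204.9, 174.9, 19.2, 29.4], 0.76)]
beaker top []
blue_bottle scene [([211.4, 228.0, 18.1, 29.5], 0.7)]
blue_bottle top []
boss pred crop [643.54411177  97.90893995]
```

View pics/f.png

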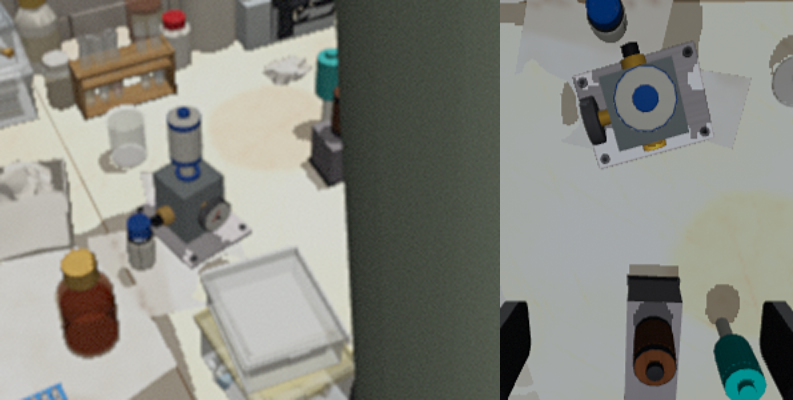

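The filter stands upright in the collet: the boss is at crop (646,98), predicted (644,98). The neighbours are in place and the gripper is clear, so I'm handing in.

```bash
python3 -c "
from station import env
print(env.close_job())"
```

```text
the job is handed in; nothing more can be done
None
```

The new white and blue filter is pushed home in the collet, released and standing upright, and the job is handed in at about 20.7 s of the 56 s allowed. The hand-in reports no verdict.

- **Insertion:** The tube met the seal about 14 mm below the mouth, where drag read about 7–8 N. It reached the end stop about 33 mm down. I held it there for over 1 s at 17–18 N read at the wrist, about 18–19 N with the filter's weight added. The highest reading after any move was 17.8 N. It was never rammed.
- **Final look:** The top of the filter was 2.5 crop pixels (about 2 px in the camera) from its predicted place. That matches the roughly 1 mm bias I had already seen in the wrist camera. The gripper was open and well clear, with wrist force near zero.
- **Neighbours:** The amber bottle, beaker and blue bottle were found within a few pixels of their starting places in the scene view. The spent filter was still in the rack.
- **Checks that failed or disagreed:**
  - In the last top view the network found neither the beaker nor the blue bottle, nor the filter in the collet. All three showed clearly in the scene picture.
  - The sideways wrist force grew to about 5 N while pressing and vanished on release.
  - I checked the spent filter by eye only, because the arm partly hid it in the scene view.

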